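Hang a slide carrier on the draining stand

ROBOT

A 7-joint arm with a two-finger parallel gripper is mounted at the origin on a cart in front of the work surface, level with it; the furniture and walls round the work are solid. World frame = base frame: x ahead of the robot, y to its left, z up, the work surface at z = 0. Lengths are in m, angles in rad, forces in N, time in s.
With the tool pointing down it reaches from about 0.425 to 0.925 m from the base axis. Payload 6.8 kg.
Tool frame: the origin (TCP) lies at the very end of the fingers, on their centre line; the grasp point (between the pads) lies 19 mm behind it (bot.grasp_offset is the distance from the TCP to the grasp point, in m); z points along the fingers, y is the direction in which the jaws open and shut (so a half turn about z gives the same grasp; the last joint's range is limited). The gripper opens to 85 mm and grips with 20 to 120 N. Pads are 22 mm wide; open, the fingers measure 114 mm over their backs; the gripper's body (76 mm by 85 mm) begins 54 mm behind the grasp point. The pads swing forward as they close: fully open they stand 13 mm farther back than shut.
Start: joints at [-1.418, 0.477, 0.022, 1.555, -0.011, 1.109, -0.083], TCP at [0.174, 0.652, 0.231] pointing down, gripper open.
Joint ranges: [-2.96, 2.96], [-0.34, 2.1], [-1.41, 1.46], [0.24, 2.44], [-1.37, 4.51], [0.17, 1.92], [-2.96, 2.96]. Speed limits (rad/s): [2.39, 2.39, 3.14, 3.14, 3.14, 3.14, 3.14].

INTERFACE

Orientations are given as a unit quaternion [w, x, y, z].
In Python, from station import monitor, cams, bot, finder gives the robot as it stands.
- The arm moves only by the tool jog_arm, never from a script. Its argument "plan" is a list of rows, each an object of numbers: "x", "y", "z": the shift along the tool's x, y, z as a fraction of full scale; "wx", "wy", "wz": the turn, a rotation vector about the tool's x, y, z as a fraction of full scale. A call has 1 to 12 rows; each row is the pose to reach, as a shift and turn from the pose measured when the call began, along the tool's axes at that moment, turning the shorter way round; what a row does not reach only later rows make up. Full scale, the value 1, is 20 cm for a shift and 180 degrees for a turn. A row lasts 1/12 s, in which the tool goes at most 41.7 mm and 7.16 degrees, less where a joint would pass 70% of its speed; a pose out of reach is approached as far as the arm can. A call with a number of a shift or a turn outside -1 to 1 is refused whole. A call with a gripper value outside its range is refused whole. "hand" is the opening, from -1 (shut) to 1 (fully open), set as the call begins (left out, the last holds). The fingers move at their own pace and stop on an object; "grip_force" is the grip in N (left out, the last holds). Time passes only in rows, so rows that repeat a pose let the fingers close. It gives the time, the measured TCP pose, the force and the opening at its end, in the units of the state.
- monitor.get_obs(): the state, without advancing time (a new reading comes with each control period).
- cams.read_camera(name): name is "scene" or "top"; returns the picture (420x560x3 uint8, red, green, blue); there is no depth.
- cams.get_calibration(name): a dict with "fx", "fy", "cx", "cy" (pixels), "distortion" ([k1, k2, p1, p2, k3] as OpenCV has them; the pictures are not rectified), "extrinsics" (4x4, takes a point from world to camera coordinates). Camera axes: x right, y down, z forward; pixel columns grow to the right and rows downward; lengths in m; the calibration is good to about 2 mm. A picture is of the moment at which its call begins. get_calibration takes no time and is no camera call.
- bot.hand_in(): hands the job in, once; it reports no verdict.
Trained networks look in the newest picture that a camera, given by its name, has taken for a name from the list of things; names that differ only in an ending like _2 or _b are one class to them, and where a whole thing is asked for, a point or a joint stands for the part that bears it (a point fixed in the world has none). Each returns a list of dicts, best first, with "confidence" (0 to 1); they miss things now and then, are a little off and sometimes report something else, mostly with a low value. They report only what shows in the picture. A call takes as long as a camera call. They do not tell look-alikes from the thing itself.
- finder.find_in(camera, target): "bbox" ([left, top, width, height] in pixels, round what is visible of it).
- finder.place_of(camera, target): "location" ([column, row] in pixels: a listed point, or the origin of a listed thing).
The state is a dict: "t": time; "q": joint angles; "joint_vel": joint speeds; "joint_torque": joint torques, N m; "eef_pos": TCP position; "tool_rot": TCP orientation; "contact_force": force on the tool from outside, world axes, zero at the start; "torque": the same for the moment, N m; "gripper_width": opening from 0.0 (shut) to 1.0 (fully open).
Only numpy, scipy, OpenCV 4.12 (cv2) and the standard library are available. Lean on these libraries where they do the work, as an engineer would, in place of code of your own. Each camera call takes 0.05 s, during which the arm holds its last target. There are 200 camera calls.

TASK

Pick up the slide carrier by the black grip block on its handle and hang it on the draining stand to drain: bring its crossbar sideways in through the open mouths of the steel fork, under the fork's roof and over its lip, then let it down into the throat behind the lip until it rests fully down on the sprung seat, and let go. How high and how far out somebody has clamped the fork is not measured, so feel for it gently: the slides are glass, so keep the carrier upright and never press on the stand with more than 15 N. Leave the clear jar and the beaker where they stand.

Things in the scene. Friction and masses are not known exactly. Their poses are not given: they have to be found in the camera images.
- stand: Draining stand, fixed: white base 150 x 100 x 12 mm (x -105 to +45), steel rod 12 mm thick, 217 mm high; a grey boss on it carries a steel fork. Origin: foot of the rod on the bench, z up. The fork reaches along -x, its mouths open to -x. It is two equal upright plates 6 mm thick, centred at y = -29 and +29 mm (52 mm clear between them for the carrier's handle).
- throat_nominal (a point): Nominal axis of the crossbar once seated in the fork, midway between the plates (185 mm above the bench, 75 mm from the rod's axis; axes as the stand). The point is fixed to the stand, not to the fork: the real seated axis is anywhere up to 16 mm higher or lower and up to 5 mm nearer or farther in x; neither is measured. Clamped rigidly.
- mouth_nominal (a point): Nominal middle of the mouth, same unknown shift as the throat. Each plate, in x, z mm from the REAL seated bar axis: throat x -5.5 to +5.5, floor z -4; lip x -18 to -5.5, top z +8; roof x -24 to +18, underside z +19, top z +28; lowest point z -16; back wall of channel and throat x +5.5. So a bar 8 mm thick enters a channel 11 mm high, middle z +13.5. The mouth point is x -24, z +13.5.
- seat (a joint): Sprung seat of the fork: two white pads, 6 mm wide, in the throat beside the plates' inner faces (y = -20 and +20 mm). 0 = up (empty, 5 mm above the throat's floor), 0.005 m = pressed level with the floor. The carrier's weight alone (about 3 N) presses it fully; it needs about 1 N.
- grip (a point): Centre of the black grip block atop the slide carrier's handle: 16 mm (carrier x) x 24 (y) x 34 high, top 209 mm above the foot. Axes: z up, y along the crossbar. Grasp here from above. The carrier (0.27 to 0.42 kg, same turned half round) is a steel basket 44 x 88 mm with five glass slides and a flat upright handle 6 (x) x 14 mm (y).
- crossbar (a point): Middle of the carrier's crossbar: a round steel bar 8 mm in diameter and 80 mm long along the carrier's y, 57 mm below the centre of the grip block and 135 mm above the carrier's foot; axes as the carrier. It hangs in the fork, one end in each plate. Below it the handle runs down between the plates; the basket and its two sloping wires lie 80 mm or more below the bar's axis.
- jar_mid (a point): Clear glass staining jar, 82 mm wide and 102 mm high, loose, a bystander; point at half its height (50 mm).
- beaker_mid (a point): Small beaker, 60 mm wide and 70 mm high, loose, a bystander; point at half its height (35 mm).
Not all that is in view belongs to the job. Of the things that look like the stand, the larger one is meant.

How it is judged:
By the outcome, as a careful person would: the job done as asked, in the order asked, and still so for the second after the job is handed in, with the robot touching nothing.
It also fails if it takes over 51 s, if anything falls off the work surface, if the arm or the gripper's body presses on something with over 40 N, if the wrist force passes 120 N, or if a joint passes its speed limit or range.

## Working session

There is one attempt and no reset: what is moved stays moved. The work goes in short steps, Python scripts to look and compute and a tool call to move; the robot and the scene stay as the last step left them, time stands still between calls to the robot, and variables do not carry over. Pictures are saved under pics/ and viewed, about 8 in all and at most 12, crops included, and the job is handed in when it is done.

Besides the shell and the picture viewer there is one more tool, called after "Emit:" by a JSON object that holds its "api" and its "payload", one argument or row to a line. jog_arm: Moves the arm, as the interface text tells. Shift numbers are shares of 20 cm and turn numbers shares of 180 degrees, none past 1 either way. Its arguments: {"type":"object","properties":{"plan":{"type":"array","items":{"type":"object","properties":{"x":{"type":"number","minimum":-1,"maximum":1},"y":{"type":"number","minimum":-1,"maximum":1},"z":{"type":"number","minimum":-1,"maximum":1},"wx":{"type":"number","minimum":-1,"maximum":1},"wy":{"type":"number","minimum":-1,"maximum":1},"wz":{"type":"number","minimum":-1,"maximum":1}}}},"hand":{"type":"number"},"grip_force":{"type":"number"}},"required":["plan"]}

```bash
mkdir -p pics; ls; cat > h.py <<'E'
import numpy as np, cv2
from station import monitor, cams, bot, finder
def pic(c,n,crop=None,s=1):
    im=cams.read_camera(c)
    if crop: x,y,w,h=crop; im=im[y:y+h,x:x+w]
    im=cv2.resize(im,None,fx=s,fy=s,interpolation=cv2.INTER_CUBIC)
    cv2.imwrite(f'pics/{n}.png',im[:,:,::-1])
def K(c):
    k=cams.get_calibration(c)
    return np.array([[k['fx'],0,k['cx']],[0,k['fy'],k['cy']],[0,0,1.]]),np.array(k['distortion']),np.array(k['extrinsics'])
def ray(c,uv):
    A,d,E=K(c); p=cv2.undistortPoints(np.array([[uv]],float),A,d)[0,0]
    R=E[:3,:3]; return -R.T@E[:3,3], R.T@np.array([p[0],p[1],1])
def atz(c,uv,z):
    o,v=ray(c,uv); return o+v*(z-o[2])/v[2]
def proj(c,P):
    A,d,E=K(c); return cv2.projectPoints(np.array(P,float).reshape(-1,1,3),cv2.Rodrigues(E[:3,:3])[0],E[:3,3],A,d)[0][:,0]
def tri(u1,u2):
    o1,v1=ray('scene',u1);o2,v2=ray('top',u2)
    s=np.linalg.lstsq(np.c_[v1,-v2],o2-o1,rcond=None)[0]
    a=o1+s[0]*v1;b=o2+s[1]*v2; return (a+b)/2,np.linalg.norm(a-b)
E
python3 - <<'E'
from h import *
np.set_printoptions(precision=4,suppress=True)
a=cams.read_camera('scene');pic('scene','s0',None,1.4);pic('top','t0',None,1.4)
for c in('scene','top'):
    E=K(c)[2]; print(c,-E[:3,:3].T@E[:3,3],E[2,:3])
    for n in('stand','grip','crossbar','jar_mid','beaker_mid','throat_nominal','mouth_nominal'):
        print(n,[(np.round(r['location']).tolist(),round(r['confidence'],2)) for r in finder.place_of(c,n)][:4])
o=monitor.get_obs();print(o['t'],o['eef_pos'],o['tool_rot'],o['contact_force'],o['gripper_width'])
E
```

```text
pics
scene [ 0.0374 -0.6152  0.5071] [ 0.5677  0.6923 -0.4454]
stand [([371.0, 280.0], 0.87), ([316.0, 244.0], 0.69)]
grip [([187.0, 159.0], 0.75)]
crossbar [([186.0, 181.0], 0.68)]
jar_mid [([315.0, 294.0], 0.62)]
beaker_mid [([266.0, 195.0], 0.96)]
throat_nominal [([355.0, 229.0], 0.65), ([288.0, 180.0], 0.61)]
mouth_nominal [([349.0, 224.0], 0.82), ([280.0, 173.0], 0.56)]
top [0.459  0.0101 1.1057] [ 0.0733 -0.0046 -0.9973]
stand [([359.0, 180.0], 0.79), ([300.0, 180.0], 0.63)]
grip [([193.0, 253.0], 0.66)]
crossbar [([199.0, 255.0], 0.57)]
jar_mid [([366.0, 242.0], 0.59)]
beaker_mid [([206.0, 162.0], 0.64)]
throat_nominal [([367.0, 192.0], 0.78), ([297.0, 196.0], 0.72), ([297.0, 181.0], 0.68), ([289.0, 210.0], 0.25)]
mouth_nominal [([364.0, 195.0], 0.78), ([290.0, 208.0], 0.77)]
0.85 [0.174  0.6522 0.2313] [-0.      0.13    0.9915  0.    ] [-0.5048 -0.2013 -0.2302] 0.9998834081623876
```

View pics/s0.png

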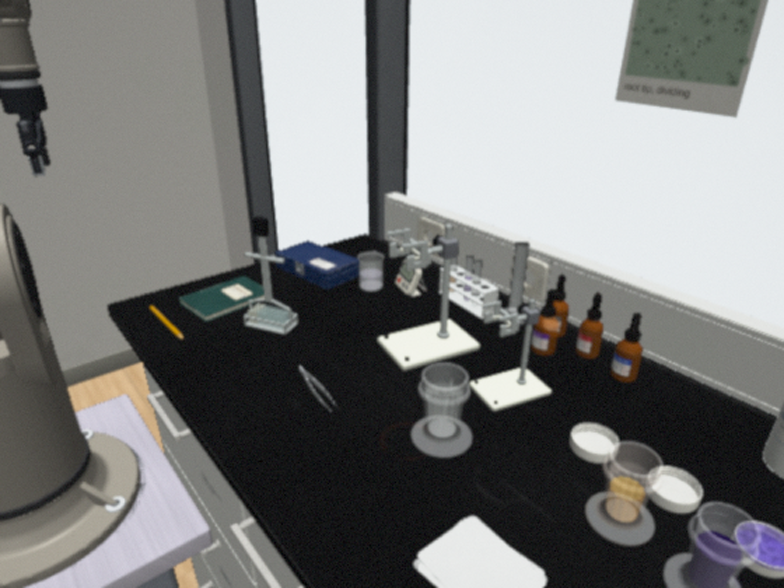

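View pics/t0.png

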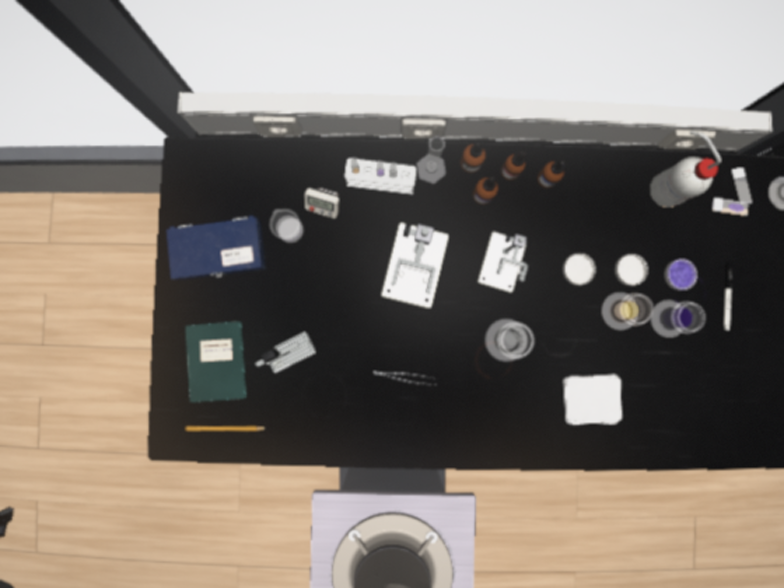

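```bash
python3 - <<'E'
from h import *
np.set_printoptions(precision=4,suppress=True)
print('standA',tri((371,280),(359,180)),atz('scene',(371,280),0),atz('top',(359,180),0))
print('standB',tri((316,244),(300,180)),atz('scene',(316,244),0),atz('top',(300,180),0))
print('grip',tri((187,159),(193,253)));print('bar',tri((186,181),(199,255)))
print('jar',tri((315,294),(366,242)));print('beaker',tri((266,195),(206,162)))
for s in((355,229),(288,180)):
  for t in((367,192),(297,196),(297,181)): print('thr',s,t,tri(s,t))
for s in((349,224),(280,173)):
  for t in((364,195),(290,208)): print('mou',s,t,tri(s,t))
E
```

```text
standA (array([ 0.6305, -0.2091, -0.0117]), np.float64(1.646006968071347e-05)) [ 0.6172 -0.2182  0.    ] [ 0.6288 -0.2068  0.    ]
standB (array([ 0.6243, -0.0419,  0.0028]), np.float64(7.867670122402305e-05)) [ 0.6276 -0.0388  0.    ] [ 0.6246 -0.0421  0.    ]
grip (array([0.4241, 0.205 , 0.1989]), np.float64(0.0013462594847031023))
bar (array([0.4162, 0.2028, 0.1449]), np.float64(0.001957907194387581))
jar (array([ 0.4546, -0.2162,  0.0446]), np.float64(0.00593688289008534))
beaker (array([0.6647, 0.2143, 0.0321]), np.float64(0.0032921504149722525))
thr (355, 229) (367, 192) (array([ 0.5766, -0.1981,  0.1316]), np.float64(0.007752310031805381))
thr (355, 229) (297, 196) (array([ 0.616 , -0.0807,  0.0647]), np.float64(0.12971888977966187))
thr (355, 229) (297, 181) (array([ 0.6503, -0.0704,  0.0462]), np.float64(0.10384379127675254))
thr (288, 180) (367, 192) (array([ 0.5184, -0.1413,  0.2453]), np.float64(0.11419626098680193))
thr (288, 180) (297, 196) (array([ 0.5547, -0.0233,  0.1849]), np.float64(0.012198095080775092))
thr (288, 180) (297, 181) (array([ 0.5796, -0.0148,  0.178 ]), np.float64(0.03920590506024244))
mou (349, 224) (364, 195) (array([ 0.5679, -0.1888,  0.1417]), np.float64(0.007337143817412763))
mou (349, 224) (290, 208) (array([ 0.5891, -0.0704,  0.0849]), np.float64(0.15035373710227123))
mou (280, 173) (364, 195) (array([ 0.5086, -0.132 ,  0.2586]), np.float64(0.11688943998752885))
mou (280, 173) (290, 208) (array([ 0.5313, -0.0121,  0.2027]), np.float64(0.0032697410554953176))
```

Scene view: the carrier is at about px (265,290), with its black grip at (261,226). The larger stand's base is at (428,342) with its fork at about (405,245), and the look-alike is smaller at (510,388). In the top view the larger stand is at (415,265) and the carrier at (285,350). I'll measure the yaws more closely next.

```bash
python3 - <<'E'
from h import *
np.set_printoptions(precision=4,suppress=True)
im=cams.read_camera('top'); A,d,E=K('top'); print(A[0,0],K('scene')[0][0,0])
m=np.zeros(im.shape[:2],np.uint8); m[150:225,265:325]=(im[150:225,265:325].min(2)>150)*255
m=cv2.morphologyEx(m,cv2.MORPH_CLOSE,np.ones((5,5)))
c=max(cv2.findContours(m,0,1)[0],key=cv2.contourArea)[:,0]
P=np.array([atz('top',p,.012)[:2] for p in cv2.convexHull(c)[:,0]])
r=cv2.minAreaRect((P*1000).astype(np.float32)); print('base',r, cv2.boxPoints(r))
a=cv2.resize(im[225:280,175:235],None,fx=6,fy=6,interpolation=cv2.INTER_CUBIC)
b=cv2.resize(im[150:225,265:325],None,fx=6,fy=6,interpolation=cv2.INTER_CUBIC)
h=np.zeros((450,720,3),np.uint8);h[:330,:360]=a;h[:,360:]=b
cv2.imwrite('pics/t1.png',h[:,:,::-1])
s=cams.read_camera('scene')
a=cv2.resize(s[145:240,170:220],None,fx=6,fy=6,interpolation=cv2.INTER_CUBIC)
b=cv2.resize(s[155:250,265:345],None,fx=6,fy=6,interpolation=cv2.INTER_CUBIC)
cv2.imwrite('pics/s1.png',np.hstack([a,b])[:,:,::-1])
E
```

```text
401.60373514849306 389.0976231713535
base ((599.6621704101562, -31.88013458251953), (99.60758972167969, 153.64662170410156), 77.30443572998047) [[513.7716 -63.5828]
 [663.6619 -97.3498]
 [685.5527  -0.1775]
 [535.6625  33.5896]]
```

View pics/t1.png

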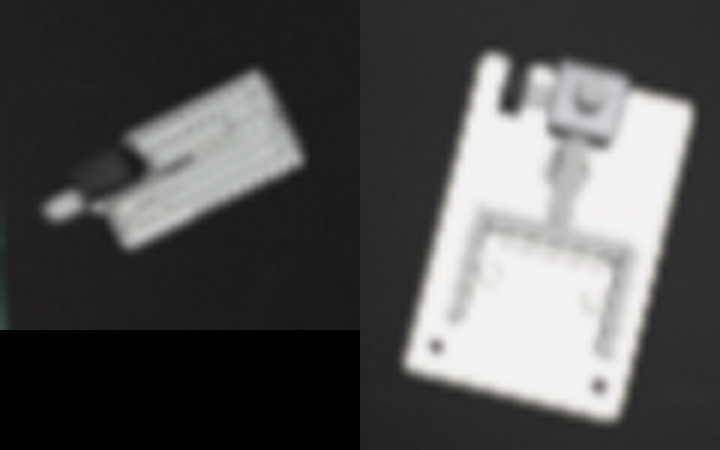

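View pics/s1.png

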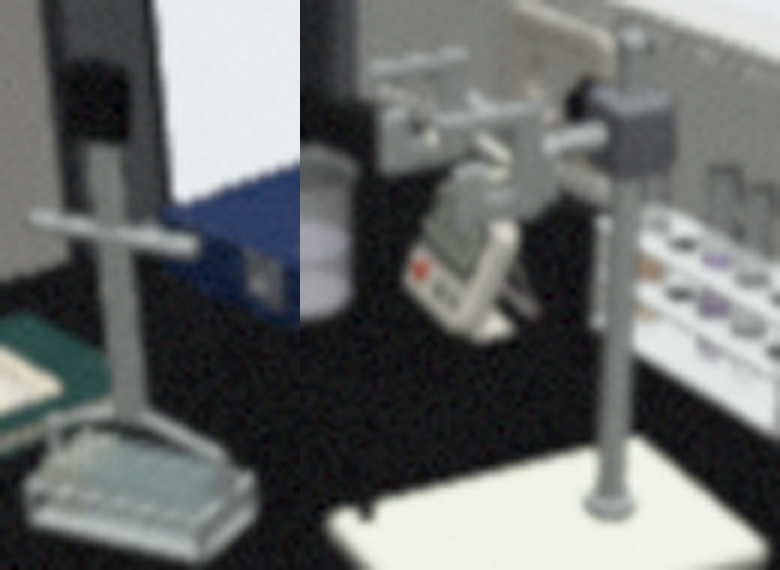

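Top crop: fork tips are at (456,318) and (605,355), the basket corners are clear, and the base yaw is about -12.7°. Scene crop: bar ends are at (32,217) and (198,245), and the roof tips are at about (440,120) and (375,65). Next I'll compute the poses.

```bash
python3 - <<'E'
from h import *
np.set_printoptions(precision=4,suppress=True)
T=lambda x,y:(175+x/6,225+y/6); B=lambda x,y:(265+(x-360)/6,150+y/6)
S=lambda x,y:(170+x/6,145+y/6); F=lambda x,y:(265+(x-300)/6,155+y/6)
a,b=atz('scene',S(32,217),.135),atz('scene',S(198,245),.135)
print('bar',a,b,(a+b)/2,np.linalg.norm(a-b),'yaw',np.degrees(np.arctan2(-(a-b)[0],(a-b)[1])))
print('barend left tri',tri(S(32,217),T(62,207)))
for z in(.02,.035):
  c=[atz('top',T(*p),z) for p in((258,70),(303,160),(127,248))]
  e=c[2]-c[1];f=c[0]-c[1];print('basket',z,(c[0]+c[2])/2,np.linalg.norm(e),np.linalg.norm(f),np.degrees(np.arctan2(-e[0],e[1])),np.degrees(np.arctan2(f[1],f[0])))
print('grip',atz('scene',S(97,100),.192),atz('top',T(105,172),.209))
n=tri(F(440,122),B(605,355));f=tri(F(374,67),B(456,320));print('tips near',n,'far',f,'mid',(n[0]+f[0])/2)
rod=tri(F(633,35),B(590,97)); print('rodtop',rod, atz('scene',F(610,510),0))
E
```

```text
bar [0.4046 0.2418 0.135 ] [0.4437 0.1722 0.135 ] [0.4242 0.207  0.135 ] 0.07974673681590272 yaw 29.344913000024622
barend left tri (array([0.404 , 0.2373, 0.1365]), np.float64(0.00231317669356206))
basket 0.02 [0.4216 0.2057 0.02  ] 0.08844662961838522 0.04532281667447142 27.93690161939338 28.40418567880562
basket 0.035 [0.4221 0.203  0.035 ] 0.08722468004918321 0.04469665153342146 27.936901619393357 28.404185678805593
grip [0.4227 0.2065 0.192 ] [0.4224 0.2042 0.209 ]
tips near (array([ 0.5277, -0.0465,  0.209 ]), np.float64(0.00017082777485780652)) far (array([0.5407, 0.0085, 0.2101]), np.float64(0.0031496084953839226)) mid [ 0.5342 -0.019   0.2095]
rodtop (array([ 0.6248, -0.0397,  0.217 ]), np.float64(0.003070572372361685)) [ 0.6421 -0.0261  0.    ]
```

```bash
cat >> h.py <<'E'
from scipy.spatial.transform import Rotation as Ro
import sys
def go(P,yaw):
    """fractions to bring TCP to P, pointing down, tool y at azimuth yaw(deg)"""
    o=monitor.get_obs(); w,x,y,z=o['tool_rot']; R=Ro.from_quat([x,y,z,w])
    c,s=np.cos(np.radians(yaw)),np.sin(np.radians(yaw))
    G=Ro.from_matrix(np.c_[[-s,c,0],[c,s,0],[0,0,-1]]) if False else Ro.from_matrix(np.array([[-c*0+-s,c,0],[c,s,0],[0,0,-1]]))
    d=R.inv().apply(np.array(P)-o['eef_pos']); r=(R.inv()*G).as_rotvec()
    return 'shift '+str(np.round(d/.2,4))+' turn '+str(np.round(r/np.pi,4))
# stand: rod (0.6255,-0.040), yaw -12.9 ; a = distance of bar from rod, h = bar height
def tcp(a,h,yaw=-12.9,rod=(.6255,-.040)):
    c,s=np.cos(np.radians(yaw)),np.sin(np.radians(yaw))
    return np.array([rod[0]-a*c,rod[1]-a*s,h+.057-.019])
E
python3 -c "
from h import *
print(go([.298,.4285,.25],52),np.linalg.det(np.array([[-1,0,0],[0,1,0],[0,0,-1]])))"
```

```text
shift [-0.8873 -0.9208 -0.0935] turn [ 0.     -0.      0.1281] 1.0
```

Emit:
{"api": "jog_arm", "payload": {
  "plan": [
    {"x": -0.15, "y": -0.153, "z": -0.04, "wz": 0.03},
    {"x": -0.3, "y": -0.31, "z": -0.09, "wz": 0.06},
    {"x": -0.44, "y": -0.46, "z": -0.09, "wz": 0.09},
    {"x": -0.59, "y": -0.61, "z": -0.09, "wz": 0.128},
    {"x": -0.74, "y": -0.77, "z": -0.09, "wz": 0.128},
    {"x": -0.887, "y": -0.92, "z": -0.09, "wz": 0.128},
    {"x": -0.887, "y": -0.92, "z": -0.09, "wz": 0.128},
    {"x": -0.887, "y": -0.92, "z": -0.09, "wz": 0.128}
  ],
  "hand": 1
}}

```text
invalid input at $.plan[0]: expected keys x, y, z, wx, wy, wz
```

```bash
python3 -c "
from h import *
print(go([.4225,.205,.24],28.3))"
```

```text
shift [-1.7769 -1.84   -0.0435] turn [ 0.     -0.      0.2598]
```

Emit:
{"api": "jog_arm", "payload": {
  "plan": [
    {"x": -0.3, "y": -0.31, "z": -0.09, "wx": 0, "wy": 0, "wz": 0.06},
    {"x": -0.59, "y": -0.61, "z": -0.09, "wx": 0, "wy": 0, "wz": 0.128},
    {"x": -0.887, "y": -0.92, "z": -0.09, "wx": 0, "wy": 0, "wz": 0.128},
    {"x": -0.887, "y": -0.92, "z": -0.09, "wx": 0, "wy": 0, "wz": 0.128},
    {"x": -0.887, "y": -0.92, "z": -0.09, "wx": 0, "wy": 0, "wz": 0.128},
    {"x": -0.887, "y": -0.92, "z": -0.09, "wx": 0, "wy": 0, "wz": 0.128},
    {"x": -0.887, "y": -0.92, "z": -0.09, "wx": 0, "wy": 0, "wz": 0.128},
    {"x": -0.887, "y": -0.92, "z": -0.09, "wx": 0, "wy": 0, "wz": 0.128}
  ],
  "hand": 1
}}

```text
t: 1.62
eef_pos: [0.3004, 0.4257, 0.2499]
tool_rot: [0.0, 0.328, 0.945, 0.0]
contact_force: [-1.2, -0.7, -0.1]
gripper_width: 1.003
```

```bash
python3 -c "
from h import *
print(go([.4225,.205,.25],28.3))"
```

```text
shift [-1.1636e+00 -4.8700e-01 -1.0000e-04] turn [2.000e-04 1.000e-04 1.298e-01]
```

Emit:
{"api": "jog_arm", "payload": {
  "plan": [
    {"x": -1, "y": -0.42, "z": 0, "wx": 0, "wy": 0, "wz": 0.13},
    {"x": -1, "y": -0.42, "z": 0, "wx": 0, "wy": 0, "wz": 0.13},
    {"x": -1, "y": -0.42, "z": 0, "wx": 0, "wy": 0, "wz": 0.13},
    {"x": -1, "y": -0.42, "z": 0, "wx": 0, "wy": 0, "wz": 0.13},
    {"x": -1, "y": -0.42, "z": 0, "wx": 0, "wy": 0, "wz": 0.13},
    {"x": -1, "y": -0.42, "z": 0, "wx": 0, "wy": 0, "wz": 0.13},
    {"x": -1, "y": -0.42, "z": 0, "wx": 0, "wy": 0, "wz": 0.13},
    {"x": -1, "y": -0.42, "z": 0, "wx": 0, "wy": 0, "wz": 0.13}
  ]
}}

```text
t: 2.28
eef_pos: [0.4052, 0.2371, 0.2501]
tool_rot: [0.0, 0.513, 0.858, 0.001]
contact_force: [-0.5, 0.9, 0.1]
gripper_width: 1.001
```

```bash
python3 -c "
from h import *
print(go([.4225,.205,.25],28.3));print(go([.4225,.205,.173],28.3))
im=cams.read_camera('top')[225:290,165:235]; s=cams.read_camera('scene')[110:215,150:230]
f=lambda i,k:cv2.resize(i,None,fx=k,fy=k,interpolation=cv2.INTER_CUBIC)
a=f(im,5);b=f(s,5);h=np.zeros((525,750,3),np.uint8);h[:325,:350]=a;h[:,350:]=b
cv2.imwrite('pics/g.png',h[:,:,::-1])"
```

```text
shift [-0.1822  0.0003  0.0007] turn [ 0.0005 -0.0001 -0.0001]
shift [-1.823e-01 -2.000e-04  3.857e-01] turn [ 0.0005 -0.0001 -0.0001]
```

View pics/g.png

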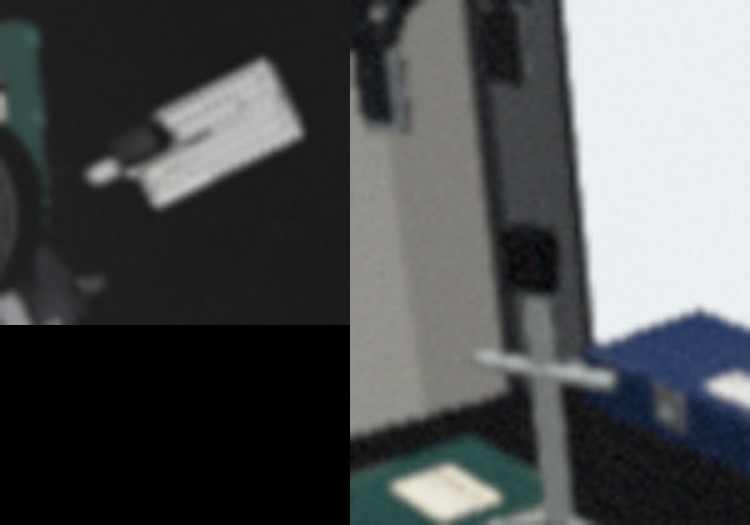

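The fingers are short of the grip block as planned, with one finger at (75,275) in the top crop. The carrier is untouched, and the numbers agree. I'll descend and grip.

Emit:
{"api": "jog_arm", "payload": {
  "plan": [
    {"x": -0.182, "y": 0, "z": 0, "wx": 0, "wy": 0, "wz": 0},
    {"x": -0.182, "y": 0, "z": 0, "wx": 0, "wy": 0, "wz": 0},
    {"x": -0.182, "y": 0, "z": 0, "wx": 0, "wy": 0, "wz": 0},
    {"x": -0.182, "y": 0, "z": 0.1, "wx": 0, "wy": 0, "wz": 0},
    {"x": -0.182, "y": 0, "z": 0.2, "wx": 0, "wy": 0, "wz": 0},
    {"x": -0.182, "y": 0, "z": 0.3, "wx": 0, "wy": 0, "wz": 0},
    {"x": -0.182, "y": 0, "z": 0.385, "wx": 0, "wy": 0, "wz": 0},
    {"x": -0.182, "y": 0, "z": 0.385, "wx": 0, "wy": 0, "wz": 0},
    {"x": -0.182, "y": 0, "z": 0.385, "wx": 0, "wy": 0, "wz": 0}
  ]
}}

```text
t: 3.13
eef_pos: [0.4208, 0.2074, 0.1725]
tool_rot: [-0.0, 0.511, 0.86, -0.0]
contact_force: [-0.5, 0.1, 0.5]
gripper_width: 0.998
```

Emit:
{"api": "jog_arm", "payload": {
  "plan": [
    {"x": 0, "y": 0, "z": 0, "wx": 0, "wy": 0, "wz": 0},
    {"x": 0, "y": 0, "z": 0, "wx": 0, "wy": 0, "wz": 0},
    {"x": 0, "y": 0, "z": 0, "wx": 0, "wy": 0, "wz": 0},
    {"x": 0, "y": 0, "z": 0, "wx": 0, "wy": 0, "wz": 0},
    {"x": 0, "y": 0, "z": 0, "wx": 0, "wy": 0, "wz": 0},
    {"x": 0, "y": 0, "z": 0, "wx": 0, "wy": 0, "wz": 0},
    {"x": 0, "y": 0, "z": 0, "wx": 0, "wy": 0, "wz": 0},
    {"x": 0, "y": 0, "z": 0, "wx": 0, "wy": 0, "wz": 0}
  ],
  "hand": -1,
  "grip_force": 60
}}

```text
t: 3.8
eef_pos: [0.4213, 0.2077, 0.173]
tool_rot: [-0.0, 0.511, 0.86, 0.0]
contact_force: [0.7, 0.0, 2.9]
gripper_width: 0.18
```

```bash
python3 -c "
from h import *
o=monitor.get_obs();print(o['eef_pos'],o['gripper_width'],o['contact_force'],o['torque'])
print(go([.4225,.205,.275],28.3))"
```

```text
[0.42132182 0.20767238 0.172953  ] 0.17997451119434385 [0.71357486 0.01714743 2.93074317] [ 0.12720779 -0.0786768   0.01539271]
shift [-0.0144 -0.0011 -0.5102] turn [ 0.0001 -0.0001  0.0016]
```

Emit:
{"api": "jog_arm", "payload": {
  "plan": [
    {"x": 0, "y": 0, "z": -0.06, "wx": 0, "wy": 0, "wz": 0},
    {"x": 0, "y": 0, "z": -0.15, "wx": 0, "wy": 0, "wz": 0},
    {"x": 0, "y": 0, "z": -0.25, "wx": 0, "wy": 0, "wz": 0},
    {"x": 0, "y": 0, "z": -0.35, "wx": 0, "wy": 0, "wz": 0},
    {"x": 0, "y": 0, "z": -0.45, "wx": 0, "wy": 0, "wz": 0},
    {"x": 0, "y": 0, "z": -0.51, "wx": 0, "wy": 0, "wz": 0},
    {"x": 0, "y": 0, "z": -0.51, "wx": 0, "wy": 0, "wz": 0},
    {"x": 0, "y": 0, "z": -0.51, "wx": 0, "wy": 0, "wz": 0}
  ]
}}

```text
t: 4.47
eef_pos: [0.4209, 0.2074, 0.2744]
tool_rot: [-0.0, 0.511, 0.86, -0.0]
contact_force: [-0.6, 0.2, -4.7]
gripper_width: 0.178
```

```bash
python3 -c "
from h import *
o=monitor.get_obs();print(o['eef_pos'],o['gripper_width'],o['contact_force'],o['torque'])
P=tcp(.145,.235);print(P,go(P,-12.9))
print(go((P+o['eef_pos'])/2,8))"
```

```text
[0.42087987 0.20737421 0.27438631] 0.17811524091935765 [-0.63561162  0.19842553 -4.74194021] [-0.00477689  0.01723441 -0.05739295]
[ 0.48415963 -0.00762873  0.273     ] shift [-1.0953 -0.2367  0.0066] turn [-2.000e-04 -1.000e-04  2.305e-01]
shift [-0.5477 -0.1183  0.0033] turn [-2.000e-04 -1.000e-04  1.144e-01]
```

Emit:
{"api": "jog_arm", "payload": {
  "plan": [
    {"x": -0.08, "y": -0.02, "z": 0, "wx": 0, "wy": 0, "wz": 0.02},
    {"x": -0.2, "y": -0.04, "z": 0, "wx": 0, "wy": 0, "wz": 0.045},
    {"x": -0.32, "y": -0.07, "z": 0, "wx": 0, "wy": 0, "wz": 0.075},
    {"x": -0.45, "y": -0.1, "z": 0, "wx": 0, "wy": 0, "wz": 0.105},
    {"x": -0.58, "y": -0.13, "z": 0, "wx": 0, "wy": 0, "wz": 0.135},
    {"x": -0.71, "y": -0.155, "z": 0, "wx": 0, "wy": 0, "wz": 0.165},
    {"x": -0.83, "y": -0.18, "z": 0, "wx": 0, "wy": 0, "wz": 0.195},
    {"x": -0.93, "y": -0.21, "z": 0, "wx": 0, "wy": 0, "wz": 0.22},
    {"x": -1, "y": -0.237, "z": 0.007, "wx": 0, "wy": 0, "wz": 0.2305},
    {"x": -1, "y": -0.237, "z": 0.007, "wx": 0, "wy": 0, "wz": 0.2305},
    {"x": -1, "y": -0.237, "z": 0.007, "wx": 0, "wy": 0, "wz": 0.2305}
  ]
}}

```text
t: 5.38
eef_pos: [0.474, 0.0085, 0.2717]
tool_rot: [-0.001, 0.782, 0.623, -0.001]
contact_force: [-0.4, -0.1, -3.4]
gripper_width: 0.18
```

```bash
python3 -c "
from h import *
P=tcp(.145,.235);print(P,go(P,-12.9))
im=cams.read_camera('top')[165:250,240:340]; s=cams.read_camera('scene')[130:240,220:320]
f=lambda i,k:cv2.resize(i,None,fx=k,fy=k,interpolation=cv2.INTER_CUBIC)
a=f(im,4);b=f(s,4);h=np.zeros((440,800,3),np.uint8);h[:340,:400]=a;h[:,400:]=b
cv2.imwrite('pics/c.png',h[:,:,::-1])"
```

```text
[ 0.48415963 -0.00762873  0.273     ] shift [-0.0675  0.0675 -0.0068] turn [-0.0009  0.0003 -0.0001]
```

View pics/c.png

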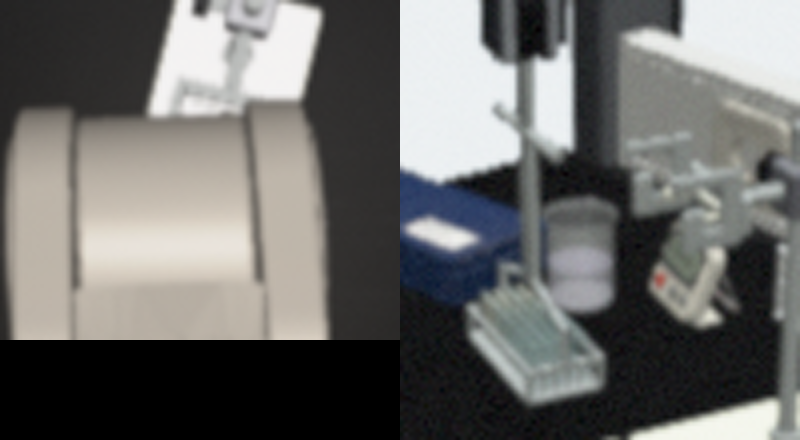

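The held carrier hangs upright. The bar runs from (495,108) to (563,158) in the right crop, well in front of the fork mouths at about (640,150).

```bash
python3 -c "
from h import *
o=monitor.get_obs();p=o['eef_pos'];c,s=np.cos(np.radians(-12.9)),np.sin(np.radians(-12.9))
Y=np.array([-s,c,0]);b=p-[0,0,.038]
print('pred',proj('scene',[b+.04*Y,b,b-.04*Y]),'seen',(243.75,157),(252.25,163.25),(260.75,169.5))
X=np.array([c,s,0])
for k in(-.004,0,.004): print(k,proj('scene',[b+k*Y,b+[0,0,k],b+k*X])-proj('scene',[b]))
# fork roof tip/bottoms near plate model for seated bar at a=.071,h=.184
t=tcp(.071,.184)-[0,0,.038]
for y in(-.032,.032):
  print(y,[np.round((q-[220,130])*4+[400,0]).tolist() for q in proj('scene',[t+y*Y-.024*X+[0,0,.028],t+y*Y-.024*X+[0,0,.019],t+y*Y+.018*X+[0,0,.028],t+y*Y-.018*X+[0,0,.008]])])
print(go(tcp(.145,.235),-12.9)); print(go(tcp(.083,.226),-12.9))
"
```

```text
pred [[243.89926557 156.36334136]
 [251.08238821 162.05149515]
 [258.86743493 168.21720042]] seen (243.75, 157) (252.25, 163.25) (260.75, 169.5)
-0.004 [[ 0.75022889  0.59413551]
 [ 0.05557139  1.83144014]
 [-1.79573412  0.28860734]]
0 [[0. 0.]
 [0. 0.]
 [0. 0.]]
0.004 [[-0.74421896 -0.58936741]
 [-0.05577619 -1.83939895]
 [ 1.78870135 -0.28741021]]
-0.032 [[675.0, 179.0], [675.0, 195.0], [746.0, 166.0], [685.0, 213.0]]
0.032 [[621.0, 140.0], [621.0, 155.0], [689.0, 129.0], [631.0, 172.0]]
shift [-0.0758  0.0673 -0.0044] turn [-0.0007  0.0001  0.0008]
shift [-0.0765  0.3774  0.0399] turn [-0.0007  0.0001  0.0008]
```

Emit:
{"api": "jog_arm", "payload": {
  "plan": [
    {"x": -0.03, "y": 0.03, "z": 0, "wx": -0.0007, "wy": 0, "wz": 0.0008},
    {"x": -0.062, "y": 0.067, "z": 0, "wx": -0.0007, "wy": 0, "wz": 0.0008},
    {"x": -0.062, "y": 0.067, "z": 0, "wx": -0.0007, "wy": 0, "wz": 0.0008},
    {"x": -0.062, "y": 0.12, "z": 0, "wx": -0.0007, "wy": 0, "wz": 0.0008},
    {"x": -0.062, "y": 0.18, "z": 0, "wx": -0.0007, "wy": 0, "wz": 0.0008},
    {"x": -0.062, "y": 0.24, "z": 0, "wx": -0.0007, "wy": 0, "wz": 0.0008},
    {"x": -0.062, "y": 0.3, "z": 0, "wx": -0.0007, "wy": 0, "wz": 0.0008},
    {"x": -0.062, "y": 0.35, "z": 0.01, "wx": -0.0007, "wy": 0, "wz": 0.0008},
    {"x": -0.062, "y": 0.377, "z": 0.02, "wx": -0.0007, "wy": 0, "wz": 0.0008},
    {"x": -0.062, "y": 0.377, "z": 0.02, "wx": -0.0007, "wy": 0, "wz": 0.0008},
    {"x": -0.062, "y": 0.377, "z": 0.02, "wx": -0.0007, "wy": 0, "wz": 0.0008},
    {"x": -0.062, "y": 0.377, "z": 0.02, "wx": -0.0007, "wy": 0, "wz": 0.0008}
  ]
}}

```text
t: 6.48
eef_pos: [0.5445, -0.0185, 0.2677]
tool_rot: [-0.0, 0.782, 0.623, -0.0]
contact_force: [0.7, 0.1, -3.6]
gripper_width: 0.179
```

```bash
cat > st.py <<'E'
from h import *
o=monitor.get_obs();p=o['eef_pos'];c,s=np.cos(np.radians(-12.9)),np.sin(np.radians(-12.9))
v=p[:2]-[.6255,-.04]; F=o['contact_force']
print('t',o['t'],'a(mm) %.2f lat %.2f barz %.2f'%(-1000*(v@[c,s]),1000*(v@[-s,c]),1000*(p[2]-.038)),'F standx %.2f y %.2f z %.2f'%(F[0]*c+F[1]*s,-F[0]*s+F[1]*c,F[2]),'tq',np.round(o['torque'],3),'w',round(o['gripper_width'],3))
print(go(p,-12.9))
E
python3 st.py; python3 - <<'E'
from h import *
s=cams.read_camera('scene')[150:220,255:345]
cv2.imwrite('pics/d.png',cv2.resize(s,None,fx=7,fy=7,interpolation=cv2.INTER_CUBIC)[:,:,::-1])
E
```

```text
t 6.4833 a(mm) 83.71 lat 2.87 barz 229.73 F standx 0.65 y 0.21 z -3.55 tq [-0.011 -0.009  0.013] w 0.179
shift [0. 0. 0.] turn [-0.0003  0.0001 -0.    ]
```

View pics/d.png

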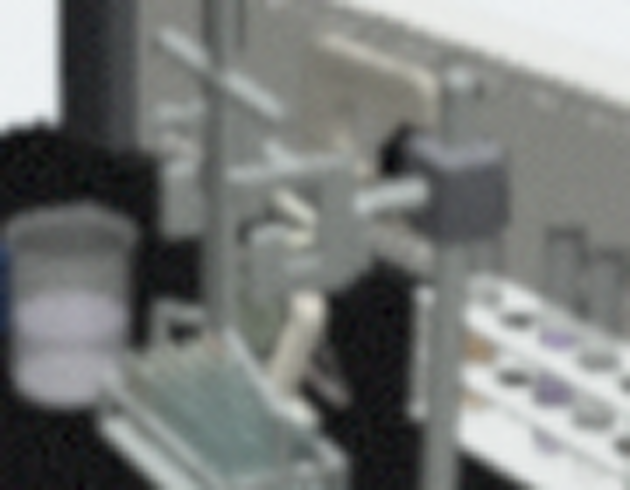

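The handle is between the plates, and the bar at (165,38)-(283,108) is about 14 mm above the roof band at (230-340, ~165) and about 13 mm behind its tip. I'll feel for the roof top from above.

Emit:
{"api": "jog_arm", "payload": {
  "plan": [
    {"x": 0, "y": 0, "z": 0.02, "wx": 0, "wy": 0, "wz": 0},
    {"x": 0, "y": 0, "z": 0.04, "wx": 0, "wy": 0, "wz": 0},
    {"x": 0, "y": 0, "z": 0.045, "wx": 0, "wy": 0, "wz": 0},
    {"x": 0, "y": 0, "z": 0.045, "wx": 0, "wy": 0, "wz": 0},
    {"x": 0, "y": 0, "z": 0.045, "wx": 0, "wy": 0, "wz": 0}
  ]
}}

```text
t: 6.95
eef_pos: [0.5444, -0.0184, 0.2588]
tool_rot: [-0.0, 0.782, 0.623, -0.0]
contact_force: [-1.0, -0.3, -3.8]
gripper_width: 0.183
```

Emit:
{"api": "jog_arm", "payload": {
  "plan": [
    {"x": 0, "y": 0, "z": 0.004, "wx": 0, "wy": 0, "wz": 0},
    {"x": 0, "y": 0, "z": 0.004, "wx": 0, "wy": 0, "wz": 0},
    {"x": 0, "y": 0, "z": 0.004, "wx": 0, "wy": 0, "wz": 0}
  ]
}}

```text
t: 7.2
eef_pos: [0.5445, -0.0184, 0.258]
tool_rot: [-0.0, 0.782, 0.623, -0.0]
contact_force: [-0.8, -0.1, -3.5]
gripper_width: 0.185
```

```bash
python3 st.py
```

```text
t 7.2 a(mm) 83.80 lat 2.92 barz 220.04 F standx -0.70 y -0.31 z -3.54 tq [-0.     0.047  0.024] w 0.185
shift [0. 0. 0.] turn [-0.0003  0.      0.    ]
```

Emit:
{"api": "jog_arm", "payload": {
  "plan": [
    {"x": 0, "y": 0, "z": 0.004, "wx": 0, "wy": 0, "wz": 0},
    {"x": 0, "y": 0, "z": 0.004, "wx": 0, "wy": 0, "wz": 0},
    {"x": 0, "y": 0, "z": 0.004, "wx": 0, "wy": 0, "wz": 0}
  ]
}}

```text
t: 7.45
eef_pos: [0.5444, -0.0184, 0.2572]
tool_rot: [-0.0, 0.782, 0.623, -0.0]
contact_force: [-0.3, 0.4, -3.3]
gripper_width: 0.177
```

Emit:
{"api": "jog_arm", "payload": {
  "plan": [
    {"x": 0, "y": 0, "z": 0.004, "wx": 0, "wy": 0, "wz": 0},
    {"x": 0, "y": 0, "z": 0.004, "wx": 0, "wy": 0, "wz": 0},
    {"x": 0, "y": 0, "z": 0.004, "wx": 0, "wy": 0, "wz": 0}
  ]
}}

```text
t: 7.7
eef_pos: [0.5444, -0.0184, 0.2563]
tool_rot: [-0.0, 0.782, 0.623, -0.0]
contact_force: [0.7, -0.4, -4.6]
gripper_width: 0.182
```

Emit:
{"api": "jog_arm", "payload": {
  "plan": [
    {"x": 0, "y": 0, "z": 0.004, "wx": 0, "wy": 0, "wz": 0},
    {"x": 0, "y": 0, "z": 0.004, "wx": 0, "wy": 0, "wz": 0},
    {"x": 0, "y": 0, "z": 0.004, "wx": 0, "wy": 0, "wz": 0}
  ]
}}

```text
t: 7.95
eef_pos: [0.5444, -0.0184, 0.2555]
tool_rot: [-0.0, 0.782, 0.623, -0.0]
contact_force: [-0.0, -0.0, -3.8]
gripper_width: 0.181
```

Emit:
{"api": "jog_arm", "payload": {
  "plan": [
    {"x": 0, "y": 0, "z": 0.004, "wx": 0, "wy": 0, "wz": 0},
    {"x": 0, "y": 0, "z": 0.004, "wx": 0, "wy": 0, "wz": 0},
    {"x": 0, "y": 0, "z": 0.004, "wx": 0, "wy": 0, "wz": 0}
  ]
}}

```text
t: 8.2
eef_pos: [0.5443, -0.0184, 0.2546]
tool_rot: [-0.0, 0.782, 0.623, -0.0]
contact_force: [-0.0, -0.7, -4.0]
gripper_width: 0.178
```

Emit:
{"api": "jog_arm", "payload": {
  "plan": [
    {"x": 0, "y": 0, "z": 0.004, "wx": 0, "wy": 0, "wz": 0},
    {"x": 0, "y": 0, "z": 0.004, "wx": 0, "wy": 0, "wz": 0},
    {"x": 0, "y": 0, "z": 0.004, "wx": 0, "wy": 0, "wz": 0}
  ]
}}

```text
t: 8.45
eef_pos: [0.5443, -0.0184, 0.2538]
tool_rot: [-0.0, 0.782, 0.623, -0.001]
contact_force: [0.1, -0.1, -4.6]
gripper_width: 0.178
```

Emit:
{"api": "jog_arm", "payload": {
  "plan": [
    {"x": 0, "y": 0, "z": 0.004, "wx": 0, "wy": 0, "wz": 0},
    {"x": 0, "y": 0, "z": 0.004, "wx": 0, "wy": 0, "wz": 0},
    {"x": 0, "y": 0, "z": 0.004, "wx": 0, "wy": 0, "wz": 0}
  ]
}}

```text
t: 8.7
eef_pos: [0.5444, -0.0184, 0.253]
tool_rot: [-0.0, 0.782, 0.623, -0.0]
contact_force: [-0.5, 0.0, -3.2]
gripper_width: 0.18
```

Emit:
{"api": "jog_arm", "payload": {
  "plan": [
    {"x": 0, "y": 0, "z": 0.004, "wx": 0, "wy": 0, "wz": 0},
    {"x": 0, "y": 0, "z": 0.004, "wx": 0, "wy": 0, "wz": 0},
    {"x": 0, "y": 0, "z": 0.004, "wx": 0, "wy": 0, "wz": 0}
  ]
}}

```text
t: 8.95
eef_pos: [0.5444, -0.0184, 0.2524]
tool_rot: [-0.0, 0.782, 0.623, -0.0]
contact_force: [-1.2, -1.1, -0.3]
gripper_width: 0.181
```

Emit:
{"api": "jog_arm", "payload": {
  "plan": [
    {"x": 0, "y": 0, "z": 0.0015, "wx": 0, "wy": 0, "wz": 0},
    {"x": 0, "y": 0, "z": 0.0015, "wx": 0, "wy": 0, "wz": 0},
    {"x": 0, "y": 0, "z": 0.0015, "wx": 0, "wy": 0, "wz": 0}
  ]
}}

```text
t: 9.2
eef_pos: [0.5444, -0.0184, 0.2523]
tool_rot: [-0.0, 0.782, 0.623, -0.0]
contact_force: [-1.0, 1.0, 0.2]
gripper_width: 0.178
```

```bash
python3 st.py; python3 - <<'E'
from h import *
s=cams.read_camera('scene')[150:220,255:345]
cv2.imwrite('pics/e.png',cv2.resize(s,None,fx=7,fy=7,interpolation=cv2.INTER_CUBIC)[:,:,::-1])
E
```

```text
t 9.2 a(mm) 83.91 lat 2.94 barz 214.30 F standx -1.24 y 0.74 z 0.15 tq [0.085 0.486 0.09 ] w 0.178
shift [0. 0. 0.] turn [-0.0004 -0.      0.    ]
```

View pics/e.png

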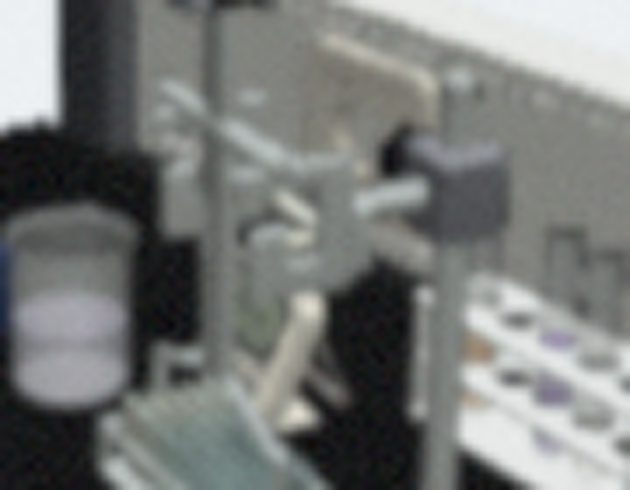

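The bar touches the roof at (285,160). The force and moment both show contact, with bar z at 214.4 mm. That puts the seated axis at about 182.4 and the channel middle at about 195.9. Back out and drop to channel height.

Emit:
{"api": "jog_arm", "payload": {
  "plan": [
    {"x": 0, "y": 0, "z": -0.02, "wx": -0.0004, "wy": 0, "wz": 0},
    {"x": 0, "y": -0.03, "z": -0.02, "wx": -0.0004, "wy": 0, "wz": 0},
    {"x": 0, "y": -0.08, "z": -0.02, "wx": -0.0004, "wy": 0, "wz": 0},
    {"x": 0, "y": -0.13, "z": -0.02, "wx": -0.0004, "wy": 0, "wz": 0},
    {"x": 0, "y": -0.14, "z": -0.02, "wx": -0.0004, "wy": 0, "wz": 0},
    {"x": 0, "y": -0.14, "z": -0.02, "wx": -0.0004, "wy": 0, "wz": 0},
    {"x": 0, "y": -0.14, "z": 0.03, "wx": -0.0004, "wy": 0, "wz": 0},
    {"x": 0, "y": -0.14, "z": 0.08, "wx": -0.0004, "wy": 0, "wz": 0},
    {"x": 0, "y": -0.14, "z": 0.092, "wx": -0.0004, "wy": 0, "wz": 0},
    {"x": 0, "y": -0.14, "z": 0.092, "wx": -0.0004, "wy": 0, "wz": 0},
    {"x": 0, "y": -0.14, "z": 0.092, "wx": -0.0004, "wy": 0, "wz": 0},
    {"x": 0, "y": -0.14, "z": 0.092, "wx": -0.0004, "wy": 0, "wz": 0}
  ]
}}

```text
t: 10.25
eef_pos: [0.5173, -0.0124, 0.2339]
tool_rot: [0.0, 0.782, 0.623, -0.0]
contact_force: [-0.3, 0.2, -4.6]
gripper_width: 0.176
```

```bash
python3 st.py
```

```text
t 10.25 a(mm) 111.63 lat 2.79 barz 195.93 F standx -0.31 y 0.14 z -4.60 tq [ 0.009 -0.081 -0.019] w 0.176
shift [0. 0. 0.] turn [ 0.0001  0.0001 -0.0001]
```

Emit:
{"api": "jog_arm", "payload": {
  "plan": [
    {"x": 0, "y": 0.03, "z": 0, "wx": 0, "wy": 0, "wz": 0},
    {"x": 0, "y": 0.05, "z": 0, "wx": 0, "wy": 0, "wz": 0},
    {"x": 0, "y": 0.055, "z": 0, "wx": 0, "wy": 0, "wz": 0},
    {"x": 0, "y": 0.055, "z": 0, "wx": 0, "wy": 0, "wz": 0}
  ]
}}

```text
t: 10.58
eef_pos: [0.5287, -0.015, 0.2341]
tool_rot: [0.001, 0.782, 0.623, 0.0]
contact_force: [0.5, -1.0, -4.5]
gripper_width: 0.181
```

Emit:
{"api": "jog_arm", "payload": {
  "plan": [
    {"x": 0, "y": 0.004, "z": 0, "wx": 0, "wy": 0, "wz": 0},
    {"x": 0, "y": 0.008, "z": 0, "wx": 0, "wy": 0, "wz": 0},
    {"x": 0, "y": 0.008, "z": 0, "wx": 0, "wy": 0, "wz": 0}
  ]
}}

```text
t: 10.83
eef_pos: [0.5304, -0.0154, 0.2341]
tool_rot: [0.001, 0.782, 0.623, 0.0]
contact_force: [-0.7, 0.5, -3.4]
gripper_width: 0.178
```

```bash
python3 st.py
```

```text
t 10.8333 a(mm) 98.19 lat 2.75 barz 196.11 F standx -0.75 y 0.34 z -3.42 tq [ 0.029 -0.011 -0.   ] w 0.178
shift [0. 0. 0.] turn [ 0.0003  0.0002 -0.0002]
```

Emit:
{"api": "jog_arm", "payload": {
  "plan": [
    {"x": 0, "y": 0.004, "z": 0.001, "wx": 0.0003, "wy": 0, "wz": 0},
    {"x": 0, "y": 0.008, "z": 0.001, "wx": 0.0003, "wy": 0, "wz": 0},
    {"x": 0, "y": 0.008, "z": 0.001, "wx": 0.0003, "wy": 0, "wz": 0}
  ]
}}

```text
t: 11.08
eef_pos: [0.5321, -0.0157, 0.234]
tool_rot: [0.0, 0.782, 0.623, -0.0]
contact_force: [0.2, -0.0, -4.5]
gripper_width: 0.178
```

Emit:
{"api": "jog_arm", "payload": {
  "plan": [
    {"x": 0, "y": 0.004, "z": 0, "wx": 0, "wy": 0, "wz": 0},
    {"x": 0, "y": 0.008, "z": 0, "wx": 0, "wy": 0, "wz": 0},
    {"x": 0, "y": 0.008, "z": 0, "wx": 0, "wy": 0, "wz": 0}
  ]
}}

```text
t: 11.33
eef_pos: [0.5339, -0.0161, 0.234]
tool_rot: [0.0, 0.782, 0.623, 0.0]
contact_force: [0.1, -0.5, -4.9]
gripper_width: 0.183
```

Emit:
{"api": "jog_arm", "payload": {
  "plan": [
    {"x": 0, "y": 0.004, "z": 0, "wx": 0, "wy": 0, "wz": 0},
    {"x": 0, "y": 0.008, "z": 0, "wx": 0, "wy": 0, "wz": 0},
    {"x": 0, "y": 0.008, "z": 0, "wx": 0, "wy": 0, "wz": 0}
  ]
}}

```text
t: 11.58
eef_pos: [0.5356, -0.0165, 0.234]
tool_rot: [0.0, 0.782, 0.623, 0.0]
contact_force: [-0.7, 0.2, -3.7]
gripper_width: 0.182
```

Emit:
{"api": "jog_arm", "payload": {
  "plan": [
    {"x": 0, "y": 0.004, "z": 0, "wx": 0, "wy": 0, "wz": 0},
    {"x": 0, "y": 0.008, "z": 0, "wx": 0, "wy": 0, "wz": 0},
    {"x": 0, "y": 0.008, "z": 0, "wx": 0, "wy": 0, "wz": 0}
  ]
}}

```text
t: 11.83
eef_pos: [0.5374, -0.0169, 0.234]
tool_rot: [0.0, 0.782, 0.623, 0.0]
contact_force: [-0.0, -0.6, -3.4]
gripper_width: 0.18
```

Emit:
{"api": "jog_arm", "payload": {
  "plan": [
    {"x": 0, "y": 0.005, "z": 0, "wx": 0, "wy": 0, "wz": 0},
    {"x": 0, "y": 0.01, "z": 0, "wx": 0, "wy": 0, "wz": 0},
    {"x": 0, "y": 0.012, "z": 0, "wx": 0, "wy": 0, "wz": 0},
    {"x": 0, "y": 0.012, "z": 0, "wx": 0, "wy": 0, "wz": 0}
  ]
}}

```text
t: 12.17
eef_pos: [0.5398, -0.0175, 0.2341]
tool_rot: [0.001, 0.782, 0.623, 0.0]
contact_force: [-0.2, -0.1, -4.4]
gripper_width: 0.179
```

```bash
python3 st.py; python3 - <<'E'
from h import *
s=cams.read_camera('scene')[150:220,255:345]
cv2.imwrite('pics/f.png',cv2.resize(s,None,fx=7,fy=7,interpolation=cv2.INTER_CUBIC)[:,:,::-1])
E
```

```text
t 12.1667 a(mm) 88.52 lat 2.83 barz 196.06 F standx -0.18 y -0.19 z -4.35 tq [-0.013  0.003  0.045] w 0.179
shift [0. 0. 0.] turn [ 0.0003  0.0002 -0.0002]
```

View pics/f.png

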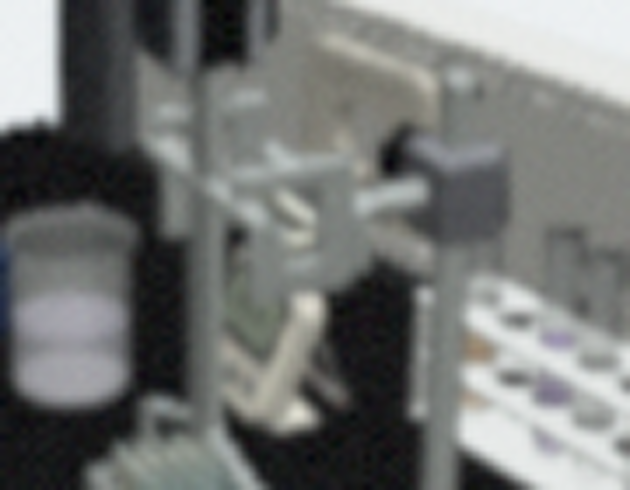

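The bar end at about (262,215) is under the roof (~175) and at the lip (~235), with no contact force. Continuing in.

Emit:
{"api": "jog_arm", "payload": {
  "plan": [
    {"x": 0, "y": 0.01, "z": 0.0005, "wx": 0.0003, "wy": 0.0002, "wz": 0},
    {"x": 0, "y": 0.02, "z": 0.0005, "wx": 0.0003, "wy": 0.0002, "wz": 0},
    {"x": 0, "y": 0.03, "z": 0.0005, "wx": 0.0003, "wy": 0.0002, "wz": 0},
    {"x": 0, "y": 0.035, "z": 0.0005, "wx": 0.0003, "wy": 0.0002, "wz": 0},
    {"x": 0, "y": 0.035, "z": 0.0005, "wx": 0.0003, "wy": 0.0002, "wz": 0}
  ]
}}

```text
t: 12.63
eef_pos: [0.5469, -0.0191, 0.2339]
tool_rot: [0.0, 0.782, 0.623, 0.0]
contact_force: [-0.4, -0.6, -3.1]
gripper_width: 0.181
```

```bash
python3 st.py
```

```text
t 12.6333 a(mm) 81.28 lat 2.78 barz 195.92 F standx -0.26 y -0.69 z -3.06 tq [ 0.046  0.008 -0.034] w 0.181
shift [0. 0. 0.] turn [ 0.      0.     -0.0002]
```

Emit:
{"api": "jog_arm", "payload": {
  "plan": [
    {"x": 0, "y": 0.008, "z": 0, "wx": 0, "wy": 0, "wz": 0},
    {"x": 0, "y": 0.016, "z": 0, "wx": 0, "wy": 0, "wz": 0},
    {"x": 0, "y": 0.024, "z": 0, "wx": 0, "wy": 0, "wz": 0},
    {"x": 0, "y": 0.028, "z": 0, "wx": 0, "wy": 0, "wz": 0},
    {"x": 0, "y": 0.028, "z": 0, "wx": 0, "wy": 0, "wz": 0}
  ]
}}

```text
t: 13.05
eef_pos: [0.5526, -0.0205, 0.234]
tool_rot: [0.0, 0.782, 0.623, 0.0]
contact_force: [-0.2, -0.3, -3.1]
gripper_width: 0.182
```

```bash
python3 st.py
```

```text
t 13.05 a(mm) 75.43 lat 2.76 barz 195.96 F standx -0.13 y -0.37 z -3.10 tq [-0.008 -0.07   0.03 ] w 0.182
shift [0. 0. 0.] turn [ 0.0001  0.0001 -0.0002]
```

Now 1 mm steps toward the back wall.

Emit:
{"api": "jog_arm", "payload": {
  "plan": [
    {"x": 0, "y": 0.005, "z": 0, "wx": 0, "wy": 0, "wz": 0},
    {"x": 0, "y": 0.005, "z": 0, "wx": 0, "wy": 0, "wz": 0},
    {"x": 0, "y": 0.005, "z": 0, "wx": 0, "wy": 0, "wz": 0}
  ]
}}

```text
t: 13.3
eef_pos: [0.5536, -0.0207, 0.234]
tool_rot: [0.0, 0.782, 0.623, 0.0]
contact_force: [0.4, 0.1, -4.3]
gripper_width: 0.179
```

Emit:
{"api": "jog_arm", "payload": {
  "plan": [
    {"x": 0, "y": 0.005, "z": 0, "wx": 0, "wy": 0, "wz": 0},
    {"x": 0, "y": 0.005, "z": 0, "wx": 0, "wy": 0, "wz": 0},
    {"x": 0, "y": 0.005, "z": 0, "wx": 0, "wy": 0, "wz": 0}
  ]
}}

```text
t: 13.55
eef_pos: [0.5546, -0.0209, 0.234]
tool_rot: [0.0, 0.782, 0.623, 0.0]
contact_force: [0.3, -0.5, -2.9]
gripper_width: 0.178
```

```bash
python3 st.py
```

```text
t 13.55 a(mm) 73.37 lat 2.78 barz 195.96 F standx 0.40 y -0.47 z -2.88 tq [-0.021  0.012 -0.013] w 0.178
shift [0. 0. 0.] turn [ 0.0001  0.0001 -0.0002]
```

Emit:
{"api": "jog_arm", "payload": {
  "plan": [
    {"x": 0, "y": 0.005, "z": 0, "wx": 0, "wy": 0, "wz": 0},
    {"x": 0, "y": 0.005, "z": 0, "wx": 0, "wy": 0, "wz": 0},
    {"x": 0, "y": 0.005, "z": 0, "wx": 0, "wy": 0, "wz": 0}
  ]
}}

```text
t: 13.8
eef_pos: [0.5556, -0.0212, 0.2339]
tool_rot: [0.0, 0.782, 0.623, 0.0]
contact_force: [0.7, 0.2, -3.7]
gripper_width: 0.176
```

```bash
python3 st.py
```

```text
t 13.8 a(mm) 72.33 lat 2.77 barz 195.95 F standx 0.62 y 0.33 z -3.75 tq [ 0.028  0.038 -0.009] w 0.176
shift [0. 0. 0.] turn [ 0.0001  0.0001 -0.0002]
```

Emit:
{"api": "jog_arm", "payload": {
  "plan": [
    {"x": 0, "y": 0.005, "z": 0, "wx": 0, "wy": 0, "wz": 0},
    {"x": 0, "y": 0.005, "z": 0, "wx": 0, "wy": 0, "wz": 0},
    {"x": 0, "y": 0.005, "z": 0, "wx": 0, "wy": 0, "wz": 0}
  ]
}}

```text
t: 14.05
eef_pos: [0.5566, -0.0214, 0.2339]
tool_rot: [0.0, 0.782, 0.623, 0.0]
contact_force: [-0.2, 0.0, -4.7]
gripper_width: 0.178
```

```bash
python3 st.py
```

```text
t 14.05 a(mm) 71.28 lat 2.75 barz 195.94 F standx -0.23 y -0.02 z -4.75 tq [-0.016  0.014 -0.037] w 0.178
shift [0. 0. 0.] turn [ 0.0001  0.0001 -0.0003]
```

Emit:
{"api": "jog_arm", "payload": {
  "plan": [
    {"x": 0, "y": 0.005, "z": 0, "wx": 0, "wy": 0, "wz": 0},
    {"x": 0, "y": 0.005, "z": 0, "wx": 0, "wy": 0, "wz": 0},
    {"x": 0, "y": 0.005, "z": 0, "wx": 0, "wy": 0, "wz": 0}
  ]
}}

```text
t: 14.3
eef_pos: [0.5577, -0.0216, 0.234]
tool_rot: [0.0, 0.782, 0.623, 0.0]
contact_force: [-0.1, 0.6, -4.4]
gripper_width: 0.174
```

```bash
python3 st.py
```

```text
t 14.3 a(mm) 70.20 lat 2.75 barz 195.95 F standx -0.25 y 0.59 z -4.36 tq [-0.001  0.031  0.007] w 0.174
shift [0. 0. 0.] turn [ 0.0002  0.0001 -0.0002]
```

Emit:
{"api": "jog_arm", "payload": {
  "plan": [
    {"x": 0, "y": 0.005, "z": 0, "wx": 0, "wy": 0, "wz": 0},
    {"x": 0, "y": 0.005, "z": 0, "wx": 0, "wy": 0, "wz": 0},
    {"x": 0, "y": 0.005, "z": 0, "wx": 0, "wy": 0, "wz": 0}
  ]
}}

```text
t: 14.55
eef_pos: [0.5583, -0.0217, 0.2338]
tool_rot: [-0.0, 0.782, 0.623, -0.0]
contact_force: [-0.6, 0.3, -3.4]
gripper_width: 0.182
```

```bash
python3 st.py
```

```text
t 14.55 a(mm) 69.60 lat 2.80 barz 195.84 F standx -0.65 y 0.19 z -3.37 tq [ 0.143  0.395 -0.023] w 0.182
shift [0. 0. 0.] turn [-0.0001  0.0001 -0.0002]
```

Emit:
{"api": "jog_arm", "payload": {
  "plan": [
    {"x": 0, "y": 0.002, "z": 0, "wx": 0, "wy": 0, "wz": 0},
    {"x": 0, "y": 0.002, "z": 0, "wx": 0, "wy": 0, "wz": 0},
    {"x": 0, "y": 0.002, "z": 0, "wx": 0, "wy": 0, "wz": 0}
  ]
}}

```text
t: 14.8
eef_pos: [0.5584, -0.0217, 0.2337]
tool_rot: [-0.0, 0.782, 0.623, -0.001]
contact_force: [-2.1, 0.6, -3.0]
gripper_width: 0.177
```

```bash
python3 st.py
```

```text
t 14.8 a(mm) 69.52 lat 2.81 barz 195.71 F standx -2.19 y 0.11 z -2.98 tq [0.23  0.696 0.08 ] w 0.177
shift [0. 0. 0.] turn [-0.0004  0.0001 -0.0002]
```

The back wall is at a ≈ 69.7 mm, so the throat axis is at a ≈ 71.2. I'll centre on it, then lower.

Emit:
{"api": "jog_arm", "payload": {
  "plan": [
    {"x": 0, "y": -0.0085, "z": 0, "wx": -0.0003, "wy": 0, "wz": 0},
    {"x": 0, "y": -0.0085, "z": 0, "wx": -0.0003, "wy": 0, "wz": 0},
    {"x": 0, "y": -0.0085, "z": 0, "wx": -0.0003, "wy": 0, "wz": 0}
  ]
}}

```text
t: 15.05
eef_pos: [0.557, -0.0214, 0.2339]
tool_rot: [0.0, 0.782, 0.623, 0.0]
contact_force: [0.2, -0.3, -4.1]
gripper_width: 0.18
```

```bash
python3 st.py
```

```text
t 15.05 a(mm) 70.89 lat 2.80 barz 195.88 F standx 0.24 y -0.25 z -4.08 tq [ 0.014 -0.005 -0.011] w 0.18
shift [0. 0. 0.] turn [ 0.0002  0.0001 -0.0002]
```

Emit:
{"api": "jog_arm", "payload": {
  "plan": [
    {"x": 0, "y": -0.0015, "z": 0.004, "wx": 0.0001, "wy": 0, "wz": 0},
    {"x": 0, "y": -0.0015, "z": 0.008, "wx": 0.0001, "wy": 0, "wz": 0},
    {"x": 0, "y": -0.0015, "z": 0.012, "wx": 0.0001, "wy": 0, "wz": 0},
    {"x": 0, "y": -0.0015, "z": 0.012, "wx": 0.0001, "wy": 0, "wz": 0}
  ]
}}

```text
t: 15.38
eef_pos: [0.5567, -0.0214, 0.2313]
tool_rot: [0.0, 0.782, 0.623, -0.0]
contact_force: [0.1, 0.2, -3.5]
gripper_width: 0.173
```

```bash
python3 st.py
```

```text
t 15.3833 a(mm) 71.20 lat 2.77 barz 193.27 F standx 0.09 y 0.25 z -3.53 tq [-0.012 -0.021 -0.013] w 0.173
shift [0. 0. 0.] turn [ 0.0001  0.0001 -0.0002]
```

No contact at the lip. Continuing down.

Emit:
{"api": "jog_arm", "payload": {
  "plan": [
    {"x": 0, "y": 0, "z": 0.005, "wx": 0, "wy": 0, "wz": 0},
    {"x": 0, "y": 0, "z": 0.01, "wx": 0, "wy": 0, "wz": 0},
    {"x": 0, "y": 0, "z": 0.012, "wx": 0, "wy": 0, "wz": 0},
    {"x": 0, "y": 0, "z": 0.012, "wx": 0, "wy": 0, "wz": 0}
  ]
}}

```text
t: 15.72
eef_pos: [0.5566, -0.0214, 0.2287]
tool_rot: [0.0, 0.782, 0.623, -0.0]
contact_force: [1.0, -0.2, -3.5]
gripper_width: 0.177
```

```bash
python3 st.py
```

```text
t 15.7167 a(mm) 71.31 lat 2.75 barz 190.70 F standx 1.01 y 0.01 z -3.52 tq [ 0.022 -0.06   0.019] w 0.177
shift [0. 0. 0.] turn [-0.      0.0002 -0.0002]
```

Emit:
{"api": "jog_arm", "payload": {
  "plan": [
    {"x": 0, "y": 0, "z": 0.005, "wx": 0, "wy": 0, "wz": 0},
    {"x": 0, "y": 0, "z": 0.01, "wx": 0, "wy": 0, "wz": 0},
    {"x": 0, "y": 0, "z": 0.015, "wx": 0, "wy": 0, "wz": 0},
    {"x": 0, "y": 0, "z": 0.015, "wx": 0, "wy": 0, "wz": 0}
  ]
}}

```text
t: 16.05
eef_pos: [0.5565, -0.0214, 0.2255]
tool_rot: [0.0, 0.782, 0.623, -0.0]
contact_force: [-0.4, -0.1, -4.6]
gripper_width: 0.18
```

```bash
python3 st.py
```

```text
t 16.05 a(mm) 71.40 lat 2.77 barz 187.50 F standx -0.37 y -0.15 z -4.57 tq [ 0.02  -0.028  0.003] w 0.18
shift [0. 0. 0.] turn [-0.0001  0.0002 -0.0002]
```

Emit:
{"api": "jog_arm", "payload": {
  "plan": [
    {"x": 0, "y": 0.0015, "z": 0.006, "wx": 0, "wy": 0, "wz": 0},
    {"x": 0, "y": 0.0015, "z": 0.012, "wx": 0, "wy": 0, "wz": 0},
    {"x": 0, "y": 0.0015, "z": 0.015, "wx": 0, "wy": 0, "wz": 0},
    {"x": 0, "y": 0.0015, "z": 0.015, "wx": 0, "wy": 0, "wz": 0}
  ]
}}

```text
t: 16.38
eef_pos: [0.5569, -0.0214, 0.2224]
tool_rot: [0.0, 0.782, 0.623, -0.0]
contact_force: [0.6, 0.7, -2.4]
gripper_width: 0.178
```

```bash
python3 st.py
```

```text
t 16.3833 a(mm) 71.02 lat 2.78 barz 184.42 F standx 0.40 y 0.80 z -2.40 tq [-0.035  0.014 -0.002] w 0.178
shift [0. 0. 0.] turn [-0.      0.0002 -0.0002]
```

The seat takes about 1 N. Next, fine steps to the floor.

Emit:
{"api": "jog_arm", "payload": {
  "plan": [
    {"x": 0, "y": 0, "z": 0.004, "wx": 0, "wy": 0, "wz": 0},
    {"x": 0, "y": 0, "z": 0.007, "wx": 0, "wy": 0, "wz": 0},
    {"x": 0, "y": 0, "z": 0.007, "wx": 0, "wy": 0, "wz": 0}
  ]
}}

```text
t: 16.63
eef_pos: [0.5569, -0.0215, 0.221]
tool_rot: [0.0, 0.782, 0.623, -0.0]
contact_force: [0.6, 0.3, -3.2]
gripper_width: 0.18
```

```bash
python3 st.py
```

```text
t 16.6333 a(mm) 70.99 lat 2.76 barz 182.96 F standx 0.50 y 0.43 z -3.23 tq [0.026 0.008 0.024] w 0.18
shift [0. 0. 0.] turn [-0.      0.0002 -0.0002]
```

Emit:
{"api": "jog_arm", "payload": {
  "plan": [
    {"x": 0, "y": 0, "z": 0.003, "wx": 0, "wy": 0, "wz": 0},
    {"x": 0, "y": 0, "z": 0.003, "wx": 0, "wy": 0, "wz": 0},
    {"x": 0, "y": 0, "z": 0.003, "wx": 0, "wy": 0, "wz": 0}
  ]
}}

```text
t: 16.88
eef_pos: [0.557, -0.0215, 0.2206]
tool_rot: [0.0, 0.782, 0.623, -0.0]
contact_force: [-0.8, 0.1, -0.5]
gripper_width: 0.18
```

```bash
python3 st.py
```

```text
t 16.8833 a(mm) 70.94 lat 2.78 barz 182.57 F standx -0.79 y -0.05 z -0.48 tq [ 0.055  0.193 -0.014] w 0.18
shift [0. 0. 0.] turn [ 0.      0.0002 -0.0002]
```

Floor reached at 182.6, as predicted (182.4), with the weight borne by the stand. Releasing.

Emit:
{"api": "jog_arm", "payload": {
  "plan": [
    {"x": 0, "y": 0, "z": 0, "wx": 0, "wy": 0, "wz": 0},
    {"x": 0, "y": 0, "z": 0, "wx": 0, "wy": 0, "wz": 0},
    {"x": 0, "y": 0, "z": 0, "wx": 0, "wy": 0, "wz": 0},
    {"x": 0, "y": 0, "z": 0, "wx": 0, "wy": 0, "wz": 0},
    {"x": 0, "y": 0, "z": 0, "wx": 0, "wy": 0, "wz": 0},
    {"x": 0, "y": 0, "z": 0, "wx": 0, "wy": 0, "wz": 0}
  ],
  "hand": 0.2
}}

```text
t: 17.38
eef_pos: [0.5571, -0.0215, 0.2206]
tool_rot: [0.0, 0.782, 0.623, -0.0]
contact_force: [-0.7, 0.6, -0.3]
gripper_width: 0.599
```

```bash
python3 st.py; python3 - <<'E'
from h import *
s=cams.read_camera('scene')[120:220,255:345]
cv2.imwrite('pics/i.png',cv2.resize(s,None,fx=6,fy=6,interpolation=cv2.INTER_CUBIC)[:,:,::-1])
E
```

```text
t 17.3833 a(mm) 70.83 lat 2.78 barz 182.65 F standx -0.79 y 0.47 z -0.35 tq [ 0.053  0.024 -0.027] w 0.599
shift [0. 0. 0.] turn [ 0.0001  0.0001 -0.0002]
```

View pics/i.png

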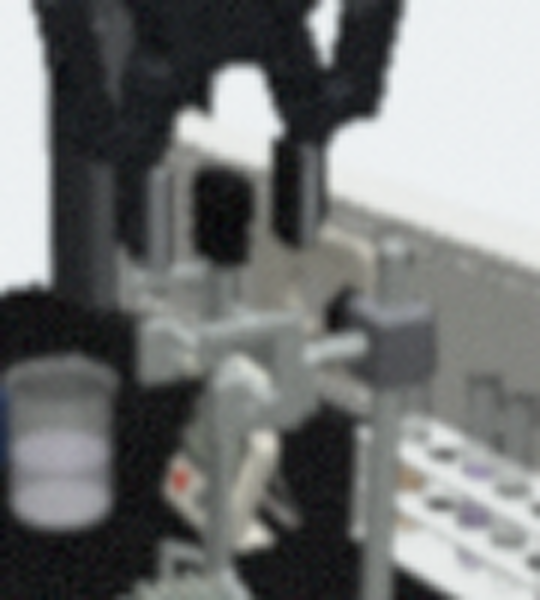

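The jaws are open clear of the grip block at (222,215). The handle hangs between the plates and the bar end is in the throat near (255,375). Raising the hand straight up.

Emit:
{"api": "jog_arm", "payload": {
  "plan": [
    {"x": 0, "y": 0, "z": -0.05, "wx": 0, "wy": 0, "wz": 0},
    {"x": 0, "y": 0, "z": -0.12, "wx": 0, "wy": 0, "wz": 0},
    {"x": 0, "y": 0, "z": -0.2, "wx": 0, "wy": 0, "wz": 0},
    {"x": 0, "y": 0, "z": -0.3, "wx": 0, "wy": 0, "wz": 0},
    {"x": 0, "y": 0, "z": -0.4, "wx": 0, "wy": 0, "wz": 0},
    {"x": 0, "y": 0, "z": -0.5, "wx": 0, "wy": 0, "wz": 0},
    {"x": 0, "y": 0, "z": -0.5, "wx": 0, "wy": 0, "wz": 0},
    {"x": 0, "y": 0, "z": -0.5, "wx": 0, "wy": 0, "wz": 0},
    {"x": 0, "y": 0, "z": -0.5, "wx": 0, "wy": 0, "wz": 0},
    {"x": 0, "y": 0, "z": -0.5, "wx": 0, "wy": 0, "wz": 0}
  ]
}}

```text
t: 18.27
eef_pos: [0.5564, -0.0213, 0.3198]
tool_rot: [-0.0, 0.782, 0.623, -0.001]
contact_force: [0.6, 0.3, -0.7]
gripper_width: 0.601
```

```bash
python3 - <<'E'
from h import *
np.set_printoptions(precision=4,suppress=True)
s=cams.read_camera('scene')[130:250,250:350]
cv2.imwrite('pics/j.png',cv2.resize(s,None,fx=5,fy=5,interpolation=cv2.INTER_CUBIC)[:,:,::-1])
o=monitor.get_obs();print(o['t'],o['contact_force'],o['eef_pos'])
c,si=np.cos(np.radians(-12.9)),np.sin(np.radians(-12.9));Y=np.array([-si,c,0])
b=np.array([.557,-.0215,.1825])-.0028*Y
print('pred crop px grip, bar ends',(proj('scene',[b+[0,0,.057],b+.04*Y,b-.04*Y])-[250,130])*5)
E
```

```text
18.3167 [ 0.1706 -0.0578  0.3758] [ 0.5564 -0.0213  0.3197]
pred crop px grip, bar ends [[210.3304 128.5525]
 [166.5621 222.8659]
 [252.7788 286.0752]]
```

View pics/j.png

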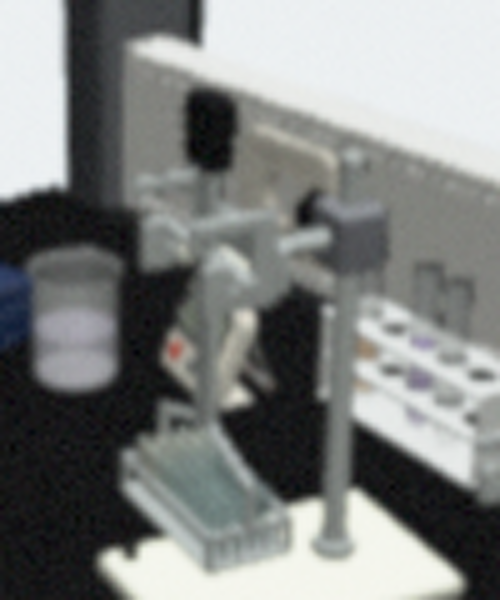

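The carrier hangs upright, with its grip at (211,128) against a predicted (210,129) for fully seated. The gripper is clear and the beaker stands. Handing in.

```bash
python3 -c "
from station import bot; print(bot.hand_in())"
```

```text
the job is handed in; nothing more can be done
None
```

The slide carrier is hanging on the larger stand with its crossbar in the throat. I let go, raised the gripper clear and handed the job in at about 18 s.

- **Finding the fork:** I touched the roof top gently from above, then entered the channel at its middle height without contact. A light touch on the back wall gave the throat's position. The seated axis came out about 182.5 mm up and 71 mm from the rod.
- **Forces:** The sensor changed by no more than about 4 N in any reading taken while touching the stand. I only read it at the end of each small step, so I did not see the force in between.
- **Seating:** The bar met the throat floor at 182.6 mm, against 182.4 mm predicted from the roof touch. I did not read the sprung seat itself. "Fully down" rests on that height, and on the stand taking the carrier's weight before I released.
- **Final picture:** The carrier hangs upright, and its grip block is within 1 pixel of where a fully seated carrier should appear. The force on the free gripper is about zero.
- **Not fully checked:** The beaker stands untouched. The jar was outside the last crop, but the arm never went near it.

No check failed. The carrier sits about 3 mm off centre along the bar in my grasp, which I corrected for when lining up with the fork.

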